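# Lock the pump hub with its timing pin

## Task

Take the red-headed timing pin out of the pin rack and lock the injection pump's hub with it: lower it upright into the round well on top of the pump, feel over the bottom of the well for the hidden blind hole without forcing the pin, let it drop in and leave it fully home. Press gently all the way, let go of the pin, and leave the blue and yellow pins where they stand in the rack.

Things in the scene. Friction and masses are not known exactly. Their poses are not given: they have to be found in the camera images.
- pin_grip (a point): centre of the timing pin's red head: upright square block 20 x 20 mm, 32 mm tall, x and y square to its flat sides, z up. Loose, about 85 g, standing in any one of the three rack holes. Below the head a round steel shank, 12 mm in diameter, 82 mm long, foot slightly chamfered. This point lies 98 mm above the foot, 16 mm below the top.
- pin_foot (a point): centre of the flat foot of the red pin's shank, 98 mm below the head's centre; z runs up along the pin. The shank must never be pressed with more than 40 N by anything it touches; 3 to 8 N is ample for searching.
- pin_blue_grip (a point): centre of the blue head (20 x 20 x 32 mm) of a shorter pin standing in the rack; a bystander
- pin_yellow_grip (a point): centre of the yellow head (20 x 20 x 32 mm) of the shortest pin standing in the rack; a bystander
- rack: fixed aluminium pin rack, 90 mm (x) by 190 mm (y), 35 mm high, origin at the centre of its underside, z up. Three upright holes, 13.5 mm wide and 25 mm deep, at y = -62, 0 and +62 mm on its y axis, a pin in each. A row of small fixed sockets, 53 mm above the table at their tops, stands along its +x edge, 34 mm from the row of pins.
- well (a point): centre of the mouth of the round well in the top of the injection pump, z up. The well is 42 mm in diameter, 40 mm deep, with upright walls; its bottom is the flat black hub. One upright blind hole in the hub, 13.5 mm in diameter, slightly chamfered, goes 22 mm deeper. The hole's centre is unknown: 3 to 9 mm off the well's axis in any direction. Pin fully home: foot 62 mm below this point.
- pump: fixed injection pump, round grey and aluminium housing, 110 mm in diameter at its base, 100 mm at its top, which is 70 mm above the table; four bolt heads 4 mm high stand around the well. Origin at the centre of its underside, straight below the well's centre, z up; two pipe unions point to its +x and reach 82 mm out.

How it is judged:
By the outcome, as a careful person would: the job done as asked, in the order asked, and still so for the second after the job is handed in, with the robot touching nothing.
It also fails if it takes over 72 s, if anything falls off the work surface, if the arm or the gripper's body presses on something with over 40 N, if the wrist force passes 120 N, or if a joint passes its speed limit or range.

## Robot

A 6-joint arm with a two-finger parallel gripper is mounted at the origin on the work surface. World frame = base frame: x ahead of the robot, y to its left, z up, the work surface at z = 0. Lengths are in m, angles in degrees, forces in N, time in s.
With the tool pointing down it reaches from about 0.4 to 0.825 m from the base axis. Payload 7 kg.
Tool frame: the origin (TCP) lies at the very end of the fingers, on their centre line; the grasp point (between the pads) lies 19 mm behind it (ctrl.grip_depth is the z of the grasp point in the tool frame, in m); z points along the fingers, y is the direction in which the jaws open and shut (so a half turn about z gives the same grasp; the last joint's range is limited). The gripper opens to 88 mm and grips with 3 to 60 N. Pads are 19 mm wide; open, the fingers measure 130 mm over their backs; the gripper's body (78 mm by 193 mm) begins 47 mm behind the grasp point.
Start: joints at [81.595, 20.546, 0.682, 0, -70.136, -16.507], TCP at [0.284, 0.612, 0.227] pointing down, gripper open.
Joint ranges: [-176.03, 176.03], [-82.01, 121.73], [-58.28, 71.71], [-173.87, 95.51], [-174.79, -0.11], [-173.66, 173.66]. Speed limits (degrees/s): [136.94, 136.94, 172.46, 180, 180, 180].

## Interface

Orientations are given as [roll, pitch, yaw] about the fixed x, y, z axes, in that order (R = Rz(yaw) Ry(pitch) Rx(roll)).
In Python, from plant import telemetry, snapshot, job, models, ctrl gives the robot as it stands.
- The arm moves only by the tool jog_arm, never from a script. Its argument "targets" is text: rows parted by semicolons, each of 7 numbers parted by spaces: the shift along the tool's x, y, z in m, then the turn, a rotation vector about the tool's x, y, z in degrees, then the gripper command: -1 is shut, 1 is fully open, values between are in proportion. A call has exactly 8 rows; each row is the pose to reach, as a shift and turn from the pose measured when the call began, along the tool's axes at that moment; what a row does not reach only later rows make up. A row lasts 1/8 s, in which the tool goes at most 62.5 mm and 10.7 degrees, less where a joint would pass 70% of its speed; a pose out of reach is approached as far as the arm can. A call with a gripper value outside its range is refused whole. The fingers move at their own pace and stop on an object; the grip force is fixed at half the most. Time passes only in rows, so rows that repeat a pose let the fingers close, or fill a call up. It gives the time, the measured TCP pose, the force and the opening at its end, in the units of the state.
- telemetry.get_obs(): the state, without advancing time (a new reading comes with each control period).
- snapshot(name): name is "scene" or "top" or "wrist"; returns a dict with "img" (420x560x3 uint8, red, green, blue), "range_z" (420x560 float32, m along the optical axis (not along the pixel's ray), 0 where there is no reading), "intrinsics" (3x3 intrinsics, pixels), "R" (3x3) and "t" (3): a world point X has camera coordinates R X + t. Camera axes: x right, y down, z forward; pixel columns grow to the right and rows downward; lengths in m; the calibration is good to about 2 mm. A picture is of the moment at which its call begins.
- job.close_job(): hands the job in, once; it reports no verdict.
Trained networks look in a picture, given as the dict that the camera call returned (one of the last four; its "shot" number tells which), for a name from the list of things; names that differ only in an ending like _2 or _b are one class to them, and where a whole thing is asked for, a point or a joint stands for the part that bears it (a point fixed in the world has none). Each returns a list of dicts, best first, with "conf" (0 to 1); they miss things now and then, are a little off and sometimes report something else, mostly with a low value. They report only what shows in the picture. A call takes as long as a camera call.
- models.cut_out(name, picture): "region" (420x560 bool, what is visible of it) and "uv" ([column, row] in pixels, amid what is visible of it).
- models.spot_point(name, picture): "uv" ([column, row] in pixels: a listed point, or the origin of a listed thing).
The state is a dict: "clock": time; "joint_pos": joint angles; "qvel": joint speeds; "tau": joint torques, N m; "tool_pos": TCP position; "orientation": TCP orientation; "force": force on the tool from outside, world axes, zero at the start; "moment": the same for the moment, N m; "opening": finger opening in m.
Only numpy, scipy, OpenCV 4.12 (cv2) and the standard library are available. Lean on these libraries where they do the work, as an engineer would, in place of code of your own. Each camera call takes 0.05 s, during which the arm holds its last target.

## Working session

There is one attempt and no reset: what is moved stays moved. The work goes in short steps, Python scripts to look and compute and a tool call to move; the robot and the scene stay as the last step left them, time stands still between calls to the robot, and variables do not carry over. Pictures are saved under pics/ and viewed, and the job is handed in when it is done.

Besides the shell and the picture viewer there is one more tool, called after "Emit:" in YAML: its name, and indented under it one key for each argument. jog_arm: Moves the arm, as the interface text tells. Its arguments: {"type":"object","properties":{"targets":{"type":"string"}},"required":["targets"]}

```bash
ls; mkdir -p pics; cat > h.py <<'E'
import numpy as np, cv2
from plant import telemetry, snapshot, job, models, ctrl
from scipy.spatial.transform import Rotation as Ro
def save(p,n): cv2.imwrite('pics/'+n,p['img'][:,:,::-1])
def px2w(p,uv,z=None,depth=None):
    K=p['intrinsics'];R=p['R'];t=p['t'];r=np.linalg.inv(K)@np.array([uv[0],uv[1],1.])
    C=-R.T@t; d=R.T@r
    if depth is not None: return C+d*depth
    return C+d*(z-C[2])/d[2]
def cloud(p):
    K=p['intrinsics'];v,u=np.mgrid[0:420,0:560];Z=p['range_z']
    P=np.stack([(u-K[0,2])/K[0,0]*Z,(v-K[1,2])/K[1,1]*Z,Z],-1)
    W=(P-p['t'])@p['R']; W[Z<=0]=np.nan
    return W
E
python3 - <<'E'
from h import *
print(telemetry.get_obs(), ctrl.grip_depth)
for n in ('scene','top','wrist'):
    p=snapshot(n); save(p,n+'0.png')
    for o in ('pin_grip','well','pin_blue_grip','pin_yellow_grip','rack','pump'):
        for d in models.spot_point(o,p)[:2]: print(n,o,d)
E
```

```text
pics
{'clock': 0.0, 'joint_pos': array([ 8.15942216e+01,  2.05930922e+01,  6.35701695e-01, -2.04587288e-02,
       -7.01360539e+01, -1.65057071e+01]), 'qvel': array([-0.01202109,  0.12926084, -0.00926068,  0.03416286, -0.06553259,
       -0.07720391]), 'tau': array([ 1.57960349e-03, -5.82718241e+01,  2.93050486e+01,  6.99740052e+00,
        6.74753683e-03, -1.63914242e-04]), 'tool_pos': array([0.28415326, 0.6117528 , 0.22561756]), 'orientation': array([ 1.79904942e+02, -8.11122548e-03, -2.49184461e+01]), 'force': array([-0.28381985,  0.04291909,  0.27633856]), 'moment': array([-0.01007908, -0.01689133,  0.0207551 ]), 'opening': 0.08745674941602519} -0.0188
scene pin_grip {'uv': [224.0, 252.3], 'conf': 0.85}
scene well {'uv': [336.1, 134.5], 'conf': 0.84}
scene pin_blue_grip {'uv': [206.0, 287.8], 'conf': 0.75}
scene pin_yellow_grip {'uv': [179.9, 325.1], 'conf': 0.73}
scene rack {'uv': [216.1, 311.1], 'conf': 0.88}
scene rack {'uv': [230.4, 279.6], 'conf': 0.48}
scene pump {'uv': [335.5, 155.0], 'conf': 0.77}
top pin_grip {'uv': [372.0, 210.8], 'conf': 0.65}
top well {'uv': [160.4, 215.6], 'conf': 0.61}
top pin_blue_grip {'uv': [405.6, 203.5], 'conf': 0.69}
top pin_blue_grip {'uv': [438.6, 199.7], 'conf': 0.5}
top pin_yellow_grip {'uv': [436.9, 197.5], 'conf': 0.67}
top rack {'uv': [388.4, 208.3], 'conf': 0.65}
top pump {'uv': [171.5, 217.1], 'conf': 0.65}
```

View pics/scene0.png

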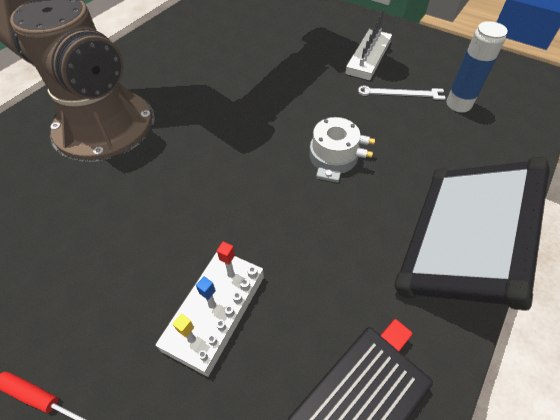

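View pics/top0.png

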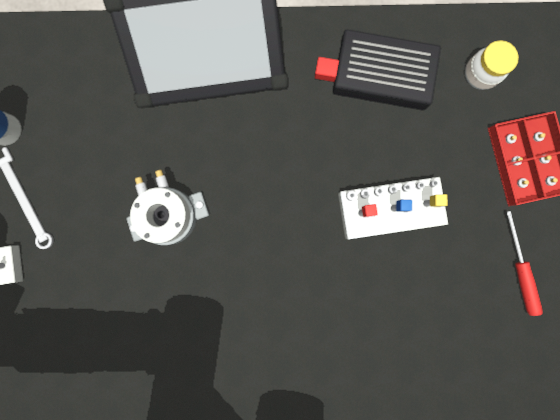

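```bash
python3 - <<'E'
from h import *
p=snapshot('top'); W=cloud(p)
print('cam',-p['R'].T@p['t'], p['intrinsics'][0,0])
for o,z in (('pin_grip',None),('pin_blue_grip',None),('pin_yellow_grip',None),('rack',0.0),('well',.07),('pump',0)):
    m=models.cut_out(o,p)[:1]; s=models.spot_point(o,p)
    if m:
        r=m[0]['region']; P=W[r]; P=P[~np.isnan(P[:,0])]
        zt=np.percentile(P[:,2],95); T=P[P[:,2]>zt-.006]
        print(o,m[0]['conf'],m[0]['uv'],r.sum(),'ztop',zt,'med top',np.median(T,0),'min',T.min(0),'max',T.max(0))
        if len(T)>5:print('rect',cv2.minAreaRect((T[:,:2]*1000).astype(np.float32)))
    if s: print('  spot',s[0]['uv'],W[int(s[0]['uv'][1]),int(s[0]['uv'][0])], px2w(p,s[0]['uv'],z) if z is not None else '')
E
```

```text
cam [ 0.48567779 -0.02189636  0.79235662] 401.9318546255015
pin_grip 0.57 [368.6, 211.1] 191 ztop 0.12518809344869505 med top [ 0.51923052 -0.16129325  0.12332109] min [ 0.50926228 -0.17178195  0.12041209] max [ 0.52928408 -0.15173754  0.12830563]
rect ((518.8104858398438, -162.06605529785156), (19.53883171081543, 19.793785095214844), 7.231035232543945)
  spot [367.3, 209.8] [ 0.52106014 -0.15475252  0.12433547] 
pin_blue_grip 0.69 [404.3, 207.6] 203 ztop 0.11754866339037494 med top [ 0.52551017 -0.22253446  0.11564357] min [ 0.51699617 -0.23331712  0.11156923] max [ 0.5358408  -0.21309401  0.11868818]
rect ((525.8004150390625, -223.34561157226562), (19.98430824279785, 17.966176986694336), 81.35694122314453)
  spot [399.8, 207.0] [ 0.52463588 -0.21390766  0.10328632] 
pin_yellow_grip 0.47 [438.4, 197.5] 249 ztop 0.11069873130955321 med top [ 0.53488085 -0.28451228  0.10931864] min [ 0.5247937  -0.29493221  0.10485696] max [ 0.54371761 -0.27475029  0.11197296]
rect ((534.2825317382812, -284.8045654296875), (20.223669052124023, 18.692031860351562), 88.73504638671875)
  spot [438.9, 199
[... 480 characters left out ...]
4294565 med top [0.51910685 0.21072736 0.06968899] min [0.47117421 0.16116082 0.06575108] max [0.56895594 0.26025163 0.07685296]
rect ((519.5641479492188, 210.78448486328125), (98.36213684082031, 98.26388549804688), 63.53825759887695)
  spot [158.9, 216.2] [0.51989696 0.2242384  0.0276418 ] [0.51761286 0.20898141 0.07      ]
pump 0.68 [171.2, 210.4] 3551 ztop 0.07174537861712166 med top [0.51902484 0.21072614 0.06968802] min [0.47117421 0.16116082 0.06575108] max [0.56895594 0.26025163 0.07685296]
rect ((519.5641479492188, 210.78448486328125), (98.36213684082031, 98.26388549804688), 63.53825759887695)
  spot [173.1, 215.5] [0.51929192 0.18340397 0.07068046] [0.52159323 0.20330963 0.        ]
```

The overview shows the red pin in the rack's +y hole (scene ~(225,253), top ~(370,210)), with its top at z≈0.124 as expected. The pump top is at (0.5195, 0.2108), z≈0.070. Next I check whether the hub's hole shows up in the top view.

```bash
cat >> h.py <<'E'
def go(xyz,yaw,o=None):
    o=o or telemetry.get_obs()
    R0=Ro.from_euler('xyz',o['orientation'],degrees=True)
    R1=Ro.from_euler('xyz',[180,0,yaw],degrees=True)
    d=R0.inv().apply(np.array(xyz)-o['tool_pos']); r=(R0.inv()*R1).as_rotvec(degrees=True)
    print('shift',d.round(4),'rot',r.round(2),'dist',np.linalg.norm(d).round(3))
def st():
    o=telemetry.get_obs(); print('t',round(o['clock'],3),'p',o['tool_pos'].round(4),'rpy',o['orientation'].round(2),'F',o['force'].round(2),'M',o['moment'].round(3),'op',round(o['opening'],4)); return o
E
python3 - <<'E'
from h import *
p=snapshot('top'); W=cloud(p)
c=p['img'][165:265,110:230]; cv2.imwrite('pics/well_top.png',cv2.resize(c[:,:,::-1],None,fx=5,fy=5,interpolation=cv2.INTER_NEAREST))
np.set_printoptions(linewidth=250)
print((W[200:232:2,144:180:2,2]*1000).round(0))
go([.519,-.162,.20],-82.8)
E
```

```text
[[68. 71. 70. 67. 69. 69. 71. 70. 69. 68. 70. 70. 68. 71. 69. 70. 70. 71.]
 [70. 72. 71. 69. 71. 70. 68. 68. 72. 70. 69. 71. 71. 71. 69. 66. 70. 70.]
 [70. 70. 70. 70. 71. 70. 66. 58. 59. 68. nan 70. 70. 70. 70. 68. 67. 69.]
 [70. 69. 68. 66. 62. 56. 47. 39. 29. 29. 29. 71. 69. 70. 71. 69. 72. 67.]
 [68. 70. 71. 63. 53. 45. 34. 30. 30. 31. 29. 31. 71. 70. 69. 69. 70. 69.]
 [70. 68. 66. 56. 47. 36. 30. 28. 29. 30. 30. nan 30. 70. 69. 69. 70. 69.]
 [72. 68. 62. 50. 43. 28. 29. 31. 20. 11. 29. 30. 32. 68. 68. 70. 69. 70.]
 [70. 68. 60. 52. 38. 29. 31. 27. 14.  9.  7. 29. 31. 70. 67. 69. 69. 71.]
 [69. 68. 59. 47. 38. 31. 32. 27. 15.  9. 30. 29. 30. 70. 71. 69. 71. 69.]
 [69. 66. 59. 50. 39. 28. 30. 31. 28. 28. 29. 31. 31. 70. 67. 69. 69. 69.]
 [70. 70. 62. 50. 43. 30. 29. 29. 29. 27. 29. 32. 29. 68. 69. 69. 69. 70.]
 [70. 70. 68. 57. 49. 34. 29. 29. 29. 29. 28. 28. 71. 69. 69. 69. 69. 68.]
 [68. 69. 70. 68. 58. 45. 32. 30. 30. 29. 32. 70. 70. 70. 70. 70. 74. 74.]
 [69. 67. 68. 70. 69. 65. 51. 39. 26. 68. 70. 71. 70. 69. 72. 69. 75. 71.]
 [71. 68. 69. 67. 70. 70. 69. 68. 72. 71. 68. 70. 70. 72. 70. 71. 69. 68.]
 [68. 69. 71. 69. 67. 70. 68. 69. 71. 70. 69. 70. 70. 71. 71. 68. 72. 71.]]
shift [0.5389 0.6032 0.0266] rot [ 0.   -0.   57.89] dist 0.809
```

View pics/well_top.png

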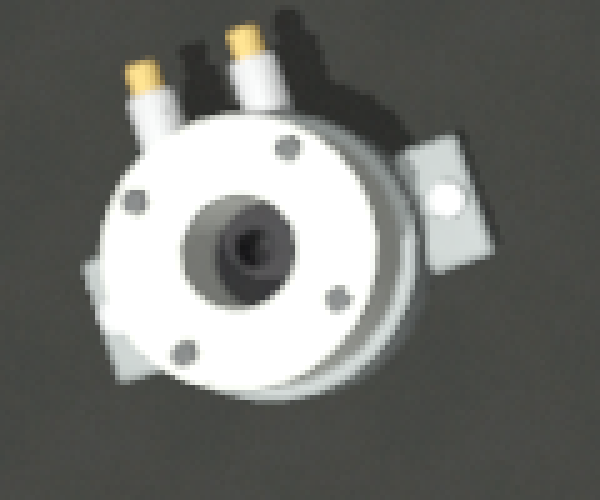

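The hub hole shows in the top depth (z≈8 mm patch near px (163,214)). I'll move above the pump for a closer wrist look.

```bash
python3 - <<'E'
from h import *
st(); p=snapshot('wrist'); o=telemetry.get_obs()
print('cam', -p['R'].T@p['t'], p['R'][2], p['intrinsics'][0,0])
R0=Ro.from_euler('xyz',o['orientation'],degrees=True)
print('cam in tool',R0.inv().apply(-p['R'].T@p['t']-o['tool_pos']),R0.inv().apply(p['R'][2]))
go([.519,.21,.23],-82.8)
E
```

```text
t 1.75 p [0.2843 0.6121 0.2266] rpy [180.    -0.   -24.91] F [-0.26  0.84 -0.58] M [ 0.044  0.005 -0.03 ] op 0.0878
cam [0.34676788 0.58381187 0.38528989] [-0.23340197  0.10864457 -0.96629182] 290.5934602591369
cam in tool [ 0.06858193 -0.00057491 -0.15874623] [-2.57426384e-01 -2.50989685e-04  9.66297880e-01]
shift [ 0.3823  0.2659 -0.0035] rot [ 0.    0.   57.89] dist 0.466
```

```bash
python3 - <<'E'
from h import *
go([.510,.279,.19],-82.8)
E
```

```text
shift [0.345  0.2071 0.0365] rot [ 0.    0.   57.89] dist 0.404
```

Emit:
jog_arm:
  targets: "0.345 0.207 0.036 0 0 57.9 1;0.345 0.207 0.036 0 0 57.9 1;0.345 0.207 0.036 0 0 57.9 1;0.345 0.207 0.036 0 0 57.9 1;0.345 0.207 0.036 0 0 57.9 1;0.345 0.207 0.036 0 0 57.9 1;0.345 0.207 0.036 0 0 57.9 1;0.345 0.207 0.036 0 0 57.9 1"

```text
clock: 2.8
tool_pos: [0.5109, 0.2772, 0.1904]
orientation: [180.0, -0.0, -83.0]
force: [-1.2, 0.5, 0.7]
opening: 0.0874
```

```bash
cat > w.py <<'E'
from h import *
import sys
st()
p=snapshot('wrist'); save(p,'wrist_%s.png'%sys.argv[1]); W=cloud(p); np.save('W.npy',W); np.save('I.npy',p['img'])
import pickle; pickle.dump({k:p[k] for k in ('R','t','intrinsics','range_z','img')},open('p.pkl','wb'))
P=W.reshape(-1,3); P=P[~np.isnan(P[:,0])]
c=np.array([.5195,.2108]); r=np.linalg.norm(P[:,:2]-c,axis=1)
hole=P[(r<18)&(P[:,2]<.022)&(r<.018)]; print('hole pts',len(hole),hole.mean(0),hole.min(0),hole.max(0))
top=P[(r<.06)&(abs(P[:,2]-.07)<.004)]; print('top rect',cv2.minEnclosingCircle((top[:,:2]*1000).astype(np.float32)),np.median(top[:,2]))
bot=P[(r<.021)&(abs(P[:,2]-.03)<.005)]; print('bot',len(bot),cv2.minEnclosingCircle((bot[:,:2]*1000).astype(np.float32)),np.median(bot[:,2]))
E
python3 w.py 1
```

```text
t 2.8 p [0.5109 0.2772 0.1904] rpy [ 1.7998e+02 -2.0000e-02 -8.2990e+01] F [-1.19  0.47  0.71] M [ 0.072 -0.011  0.041] op 0.0874
hole pts 120 [0.52330143 0.22021609 0.00901136] [0.51679845 0.21385595 0.00707767] [0.52974787 0.22638634 0.02082038]
top rect ((520.0280151367188, 212.74267578125), 49.81467819213867) 0.07053943813277139
bot 1079 ((519.5743408203125, 211.3459014892578), 20.898691177368164) 0.03053079704285522
```

```bash
python3 - <<'E'
from h import *
import pickle
p=pickle.load(open('p.pkl','rb'));W=cloud(p)
K=p['intrinsics']
def pr(X): c=p['R']@X+p['t']; u=K@c; return u[:2]/u[2]
u0=pr(np.array([.52,.211,.03])); print(u0)
u,v=map(int,u0)
c=p['img'][v-55:v+55,u-70:u+70]; g=np.clip(c.astype(float)*2,0,255).astype(np.uint8)
cv2.imwrite('pics/well_w.png',cv2.resize(g[:,:,::-1],None,fx=5,fy=5,interpolation=cv2.INTER_NEAREST)); print('origin',u-70,v-55)
# hole boundary: edge between ~30 and deep pixels, circle fit on plane z=.03
z=W[...,2]; 
yy,xx=np.mgrid[0:420,0:560]
deep=(z<.020)&(np.hypot(W[...,0]-.5195,W[...,1]-.211)<.03)
P=np.array([px2w(p,(a,b),z=.0305) for a,b in zip(xx[deep],yy[deep])])*1000
print('hole on hub plane',cv2.minEnclosingCircle(P[:,:2].astype(np.float32)),P.mean(0),len(P))
top=(z>.066)&(np.hypot(W[...,0]-.52,W[...,1]-.212)<.048)
# mouth: pixels not top within 25mm mapped on z=.07
allP=np.array([px2w(p,(a,b),z=.07) for a,b in zip(xx.ravel(),yy.ravel())]).reshape(420,560,3)
m=(~np.isnan(z))&(z<.064)&(np.hypot(allP[...,0]-.52,allP[...,1]-.212)<.026)
Q=allP[m][:,:2]*1000
print('mouth',cv2.minEnclosingCircle(Q.astype(np.float32)),Q.mean(0),2*np.sqrt(len(Q)*0+1))
go([.519,-.162,.19],-82.8)
E
```

```text
[279.28777302 137.66702686]
origin 209 82
hole on hub plane ((523.0208740234375, 219.52978515625), 6.414569854736328) [523.01446492 219.46076477  30.5       ] 118
mouth ((519.9961547851562, 212.74256896972656), 20.530704498291016) [520.03153392 212.35386279] 2.0
shift [0.438  0.0458 0.0006] rot [ 0.    0.   -0.13] dist 0.44
```

View pics/well_w.png

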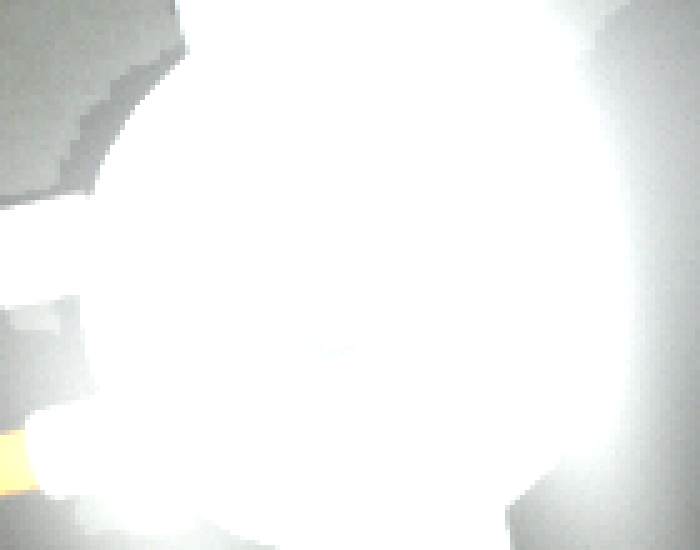

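View pics/wrist_1.png

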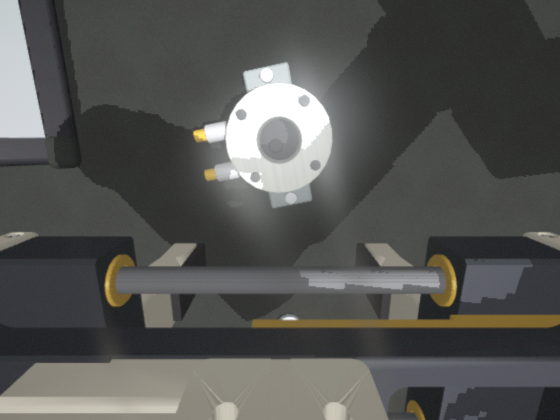

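The wrist picture shows the pump at (279,138) with the hub hole as a dark spot near (276,147). Measured hole: (0.5230, 0.2195). Measured well axis: (0.520, 0.2125). The offset of 7.6 mm is within the stated range. Next, the red pin.

Emit:
jog_arm:
  targets: "0.4 0.046 0.0 0 0 0 1;0.4 0.046 0.0 0 0 0 1;0.4 0.046 0.0 0 0 0 1;0.4 0.046 0.0 0 0 0 1;0.4 0.046 0.0 0 0 0 1;0.4 0.046 0.0 0 0 0 1;0.4 0.046 0.0 0 0 0 1;0.4 0.046 0.0 0 0 0 1"

```text
clock: 3.85
tool_pos: [0.5142, -0.1251, 0.1906]
orientation: [-180.0, -0.0, -83.0]
force: [0.4, 0.3, 0.5]
opening: 0.0875
```

```bash
python3 - <<'E'
from h import *
st(); p=snapshot('wrist'); save(p,'w2.png'); W=cloud(p)
for o in ('pin_grip','pin_blue_grip','pin_yellow_grip'):
  for m in models.cut_out(o,p)[:1]:
    r=m['region']; P=W[r]; P=P[~np.isnan(P[:,0])]; zt=np.percentile(P[:,2],90); T=P[P[:,2]>zt-.005]
    print(o,m['conf'],m['uv'],len(T),zt,np.median(T,0),cv2.minAreaRect((T[:,:2]*1000).astype(np.float32)))
go([.519,-.162,.0895],-82.8)
E
```

```text
t 3.85 p [ 0.5142 -0.1251  0.1906] rpy [-179.99   -0.    -83.02] F [0.38 0.33 0.49] M [ 0.144 -0.046  0.019] op 0.0875
pin_grip 0.84 [275.0, 177.5] 630 0.12528576107935818 [ 0.51943919 -0.16139407  0.12441192] ((519.5274047851562, -160.9209747314453), (18.846712112426758, 19.982070922851562), 7.002996444702148)
pin_blue_grip 0.58 [278.3, 96.5] 749 0.117222738108443 [ 0.52746597 -0.22234808  0.11640163] ((527.4466552734375, -222.49197387695312), (20.028732299804688, 19.99652671813965), 87.25122833251953)
pin_yellow_grip 0.59 [276.1, 18.7] 587 0.11113100131468308 [ 0.53483608 -0.2792967   0.11031243] ((535.2249755859375, -279.8227844238281), (20.55520248413086, 13.800613403320312), 3.7136051654815674)
shift [0.0392 0.0003 0.1012] rot [-0.02  0.01 -0.04] dist 0.109
```

View pics/w2.png

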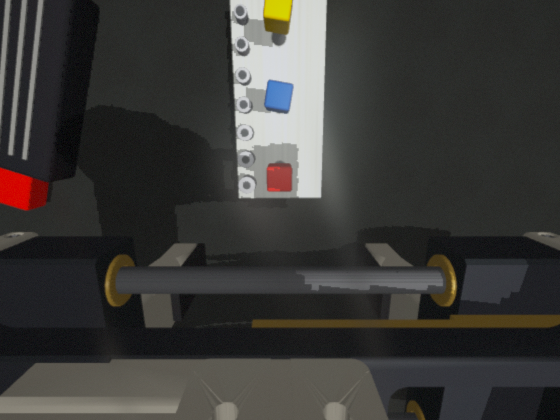

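The red head is at (279,177), square with the rack (yaw ≈7°), centre (0.5193, −0.1615). Jaws open across the rack; descend and grasp.

Emit:
jog_arm:
  targets: "0.0388 0 0.02 0 0 0 1;0.0388 0 0.05 0 0 0 1;0.0388 0 0.08 0 0 0 1;0.0388 0 0.1015 0 0 0 1;0.0388 0 0.1015 0 0 0 1;0.0388 0 0.1015 0 0 0 1;0.0388 0 0.1015 0 0 0 1;0.0388 0 0.1015 0 0 0 1"

```text
clock: 5.05
tool_pos: [0.5197, -0.1615, 0.09]
orientation: [-179.9, -0.0, -82.8]
force: [-0.4, -0.8, 0.1]
opening: 0.0878
```

```bash
python3 - <<'E'
from h import *
st(); go([.5193,-.1615,.089],-82.8)
p=snapshot('wrist'); save(p,'w3.png')
E
```

```text
t 5.05 p [ 0.5197 -0.1615  0.09  ] rpy [-179.89   -0.    -82.83] F [-0.35 -0.75  0.08] M [ 0.015 -0.027 -0.034] op 0.0878
shift [-0.      0.0004  0.001 ] rot [-0.11 -0.   -0.03] dist 0.001
```

View pics/w3.png

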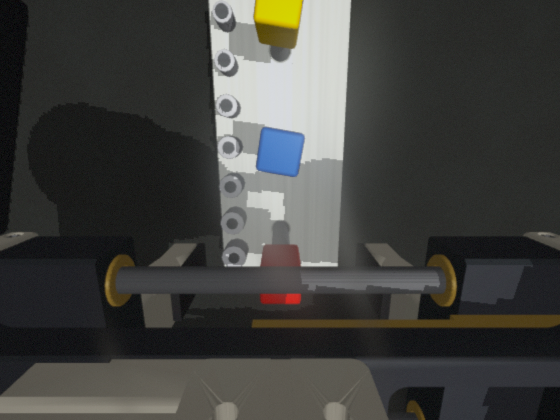

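The red head sits between the fingers at (281,273). Close.

Emit:
jog_arm:
  targets: "0 0.0003 0.001 0 0 0 -1;0 0.0003 0.001 0 0 0 -1;0 0.0003 0.001 0 0 0 -1;0 0.0003 0.001 0 0 0 -1;0 0.0003 0.001 0 0 0 -1;0 0.0003 0.001 0 0 0 -1;0 0.0003 0.001 0 0 0 -1;0 0.0003 0.001 0 0 0 -1"

```text
clock: 6.1
tool_pos: [0.5193, -0.1616, 0.0889]
orientation: [-179.9, 0.0, -82.8]
force: [-0.9, -0.3, -0.3]
opening: 0.02
```

```bash
python3 -c "
from h import *
st()"
```

```text
t 6.1 p [ 0.5193 -0.1616  0.0889] rpy [-179.92    0.    -82.83] F [-0.91 -0.3  -0.3 ] M [ 0.083 -0.013  0.024] op 0.02
```

Emit:
jog_arm:
  targets: "0 0 -0.01 0 0 0 -1;0 0 -0.025 0 0 0 -1;0 0 -0.045 0 0 0 -1;0 0 -0.07 0 0 0 -1;0 0 -0.095 0 0 0 -1;0 0 -0.11 0 0 0 -1;0 0 -0.11 0 0 0 -1;0 0 -0.11 0 0 0 -1"

```text
clock: 7.1
tool_pos: [0.5185, -0.1615, 0.1981]
orientation: [-180.0, 0.0, -82.8]
force: [-0.6, -0.1, -1.2]
opening: 0.0195
```

```bash
python3 - <<'E'
from h import *
st(); p=snapshot('scene'); save(p,'s3.png'); go([.523,.2195,.20],-82.8)
E
```

```text
t 7.1 p [ 0.5185 -0.1615  0.1981] rpy [-1.7998e+02  3.0000e-02 -8.2850e+01] F [-0.56 -0.14 -1.23] M [ 0.105 -0.004 -0.024] op 0.0195
shift [-0.3775 -0.052  -0.002 ] rot [ 0.01  0.03 -0.04] dist 0.381
```

View pics/s3.png

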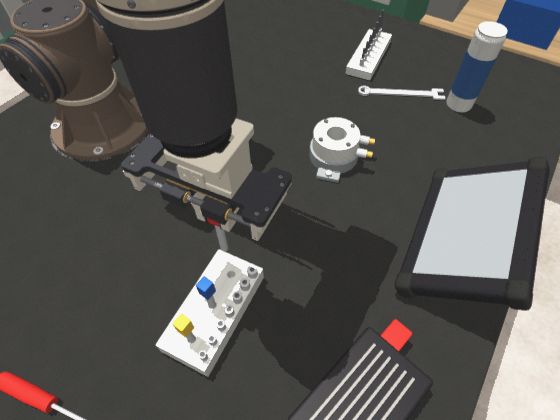

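The pin is held, upright, and blue and yellow are undisturbed. Moving over the pump.

Emit:
jog_arm:
  targets: "-0.05 -0.007 0 0 0 0 -1;-0.1 -0.014 0 0 0 0 -1;-0.15 -0.021 0 0 0 0 -1;-0.2 -0.028 0 0 0 0 -1;-0.26 -0.036 0 0 0 0 -1;-0.32 -0.044 0 0 0 0 -1;-0.36 -0.05 0 0 0 0 -1;-0.3775 -0.052 0 0 0 0 -1"

```text
clock: 8.15
tool_pos: [0.5225, 0.2214, 0.1967]
orientation: [179.9, -0.0, -82.7]
force: [-0.1, 0.0, -1.5]
opening: 0.0194
```

```bash
python3 - <<'E'
from h import *
st(); go([.523,.2195,.125],-82.8)
for n in ('scene','wrist','top'):
  p=snapshot(n); save(p,n+'4.png')
W=cloud(p)
E
python3 - <<'E'
import cv2
a=cv2.imread('pics/scene4.png')[60:210,250:450]; cv2.imwrite('pics/s4c.png',cv2.resize(a,None,fx=4,fy=4))
E
```

```text
t 8.15 p [0.5225 0.2214 0.1967] rpy [ 1.7989e+02 -3.0000e-02 -8.2730e+01] F [-0.09  0.05 -1.46] M [ 0.013 -0.003 -0.025] op 0.0194
shift [ 0.0019 -0.0004  0.0717] rot [ 0.11 -0.03  0.07] dist 0.072
```

View pics/s4c.png

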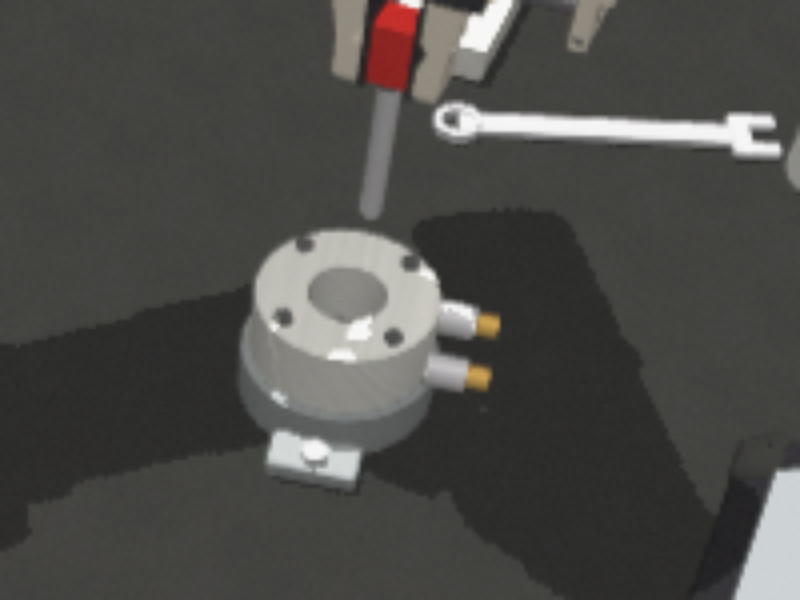

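View pics/wrist4.png

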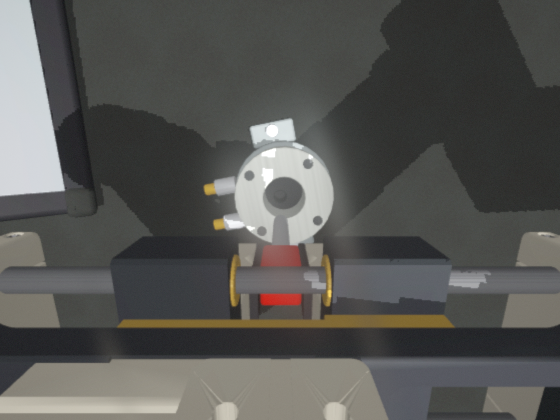

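The wrist view shows the shank's foot at ~(280,215) just above the well at (285,195). I measure the foot, hole and mouth in this same view.

```bash
cat > m.py <<'E'
from h import *
o=st(); 
H=[];F=[]
p=snapshot('wrist'); W=cloud(p); z=W[...,2]
yy,xx=np.mgrid[0:420,0:560]
allh=np.array([px2w(p,(a,b),z=.0305) for a,b in zip(xx.ravel(),yy.ravel())]).reshape(420,560,3)
deep=(z<.022)&(np.hypot(allh[...,0]-.523,allh[...,1]-.2195)<.011)
P=allh[deep]*1000
print('hole',len(P),cv2.minEnclosingCircle(P[:,:2].astype(np.float32)),P.mean(0))
allm=np.array([px2w(p,(a,b),z=.07) for a,b in zip(xx.ravel(),yy.ravel())]).reshape(420,560,3)
top=(abs(z-.07)<.004)&(np.hypot(allm[...,0]-.52,allm[...,1]-.212)<.06)
print('pumptop circ',cv2.minEnclosingCircle((allm[top][:,:2]*1000).astype(np.float32)))
fz=o['tool_pos'][2]-.079
for zz in np.arange(fz+.005,fz+.07,.01):
    s=(abs(z-zz)<.005)&(np.hypot(W[...,0]-o['tool_pos'][0],W[...,1]-o['tool_pos'][1])<.02)
    if s.sum()>3: print('shank z',round(zz,3),s.sum(),(W[s].mean(0)*1000).round(1),(W[s].min(0)[:2]*1000).round(1),(W[s].max(0)[:2]*1000).round(1))
E
python3 m.py
```

```text
t 8.3 p [0.5225 0.2196 0.197 ] rpy [ 1.7989e+02 -3.0000e-02 -8.2790e+01] F [ 0.19  0.16 -0.52] M [-0.008 -0.038 -0.006] op 0.0197
hole 90 ((521.558349609375, 218.10693359375), 8.070716857910156) [523.25421324 218.69115565  30.5       ]
pumptop circ ((519.9475708007812, 212.4599609375), 49.66862869262695)
shank z 0.123 27 [522.5 215.1 124.8] [517.  213.5] [527.8 217.7]
shank z 0.133 48 [523.1 215.2 133.2] [517.2 213.6] [528.1 220.3]
shank z 0.143 58 [522.6 215.4 143. ] [516.3 213.8] [528.  219.7]
shank z 0.153 59 [522.7 215.3 153.1] [516.8 213.7] [527.9 219.1]
shank z 0.163 74 [522.7 215.3 163.1] [516.4 213.8] [528.1 220.6]
shank z 0.173 86 [522.9 215.3 173. ] [516.5 213.8] [528.  219.7]
shank z 0.183 86 [522.7 215.  182.8] [516.9 213.8] [527.9 218.7]
```

The shank is vertical and its foot is centred at (0.5225, 0.2197). The hole is at ≈(0.523, 0.2193). Lower until just above the hub.

Emit:
jog_arm:
  targets: "0.0003 -0.0005 0.01 0 0 0 -1;0.0003 -0.0005 0.022 0 0 0 -1;0.0003 -0.0005 0.036 0 0 0 -1;0.0003 -0.0005 0.05 0 0 0 -1;0.0003 -0.0005 0.064 0 0 0 -1;0.0003 -0.0005 0.075 0 0 0 -1;0.0003 -0.0005 0.081 0 0 0 -1;0.0003 -0.0005 0.081 0 0 0 -1"

```text
clock: 9.35
tool_pos: [0.5229, 0.2185, 0.1159]
orientation: [179.9, -0.0, -82.8]
force: [0.0, -0.1, -0.7]
opening: 0.0197
```

```bash
python3 -c "
from h import *
st();go([.523,.2193,.110],-82.8)"
```

```text
t 9.35 p [0.5229 0.2185 0.1159] rpy [ 1.7988e+02 -5.0000e-02 -8.2840e+01] F [ 0.02 -0.11 -0.66] M [ 0.063 -0.053 -0.038] op 0.0197
shift [-0.0008 -0.0002  0.0058] rot [ 0.12 -0.05 -0.04] dist 0.006
```

Emit:
jog_arm:
  targets: "-0.0008 0 0.001 0 0 0 -1;-0.0008 0 0.002 0 0 0 -1;-0.0008 0 0.003 0 0 0 -1;-0.0008 0 0.004 0 0 0 -1;-0.0008 0 0.005 0 0 0 -1;-0.0008 0 0.006 0 0 0 -1;-0.0008 0 0.0068 0 0 0 -1;-0.0008 0 0.0075 0 0 0 -1"

```text
clock: 10.35
tool_pos: [0.5228, 0.2193, 0.1083]
orientation: [179.9, -0.1, -82.8]
force: [0.3, -0.3, -0.4]
opening: 0.0199
```

```bash
python3 -c "
from h import *
st()"
```

```text
t 10.35 p [0.5228 0.2193 0.1083] rpy [ 1.7987e+02 -5.0000e-02 -8.2840e+01] F [ 0.33 -0.27 -0.44] M [ 0.045 -0.061  0.006] op 0.0199
```

No contact yet at foot z≈0.029, so the foot may already be entering. Continue gently, 0.3 mm per row.

Emit:
jog_arm:
  targets: "0 0 0.0003 0 0 0 -1;0 0 0.0006 0 0 0 -1;0 0 0.0009 0 0 0 -1;0 0 0.0012 0 0 0 -1;0 0 0.0015 0 0 0 -1;0 0 0.0018 0 0 0 -1;0 0 0.0021 0 0 0 -1;0 0 0.0023 0 0 0 -1"

```text
clock: 11.35
tool_pos: [0.5228, 0.2193, 0.106]
orientation: [179.9, -0.0, -82.8]
force: [-0.4, -0.0, -0.2]
opening: 0.0201
```

```bash
python3 -c "
from h import *
st()"
```

```text
t 11.35 p [0.5228 0.2193 0.106 ] rpy [ 1.7988e+02 -5.0000e-02 -8.2840e+01] F [-0.42 -0.03 -0.16] M [ 0.055 -0.052  0.032] op 0.0201
```

The foot is now ~3 mm below hub level with no force, so it is in the hole. Keep lowering gently, watching force.

Emit:
jog_arm:
  targets: "0 0 0.0007 0 0 0 -1;0 0 0.0015 0 0 0 -1;0 0 0.0023 0 0 0 -1;0 0 0.0031 0 0 0 -1;0 0 0.0039 0 0 0 -1;0 0 0.0047 0 0 0 -1;0 0 0.0055 0 0 0 -1;0 0 0.006 0 0 0 -1"

```text
clock: 12.35
tool_pos: [0.5228, 0.2193, 0.0999]
orientation: [179.9, -0.0, -82.8]
force: [-0.9, 0.6, -0.7]
opening: 0.0197
```

```bash
python3 -c "
from h import *
st()"
```

```text
t 12.35 p [0.5228 0.2193 0.0999] rpy [ 1.7988e+02 -5.0000e-02 -8.2840e+01] F [-0.9   0.59 -0.73] M [ 0.085 -0.104 -0.009] op 0.0197
```

Emit:
jog_arm:
  targets: "0 0 0.0014 0 0 0 -1;0 0 0.0028 0 0 0 -1;0 0 0.0042 0 0 0 -1;0 0 0.0056 0 0 0 -1;0 0 0.007 0 0 0 -1;0 0 0.0083 0 0 0 -1;0 0 0.0095 0 0 0 -1;0 0 0.0105 0 0 0 -1"

```text
clock: 13.35
tool_pos: [0.5228, 0.2193, 0.0894]
orientation: [179.9, -0.1, -82.8]
force: [-0.2, -0.1, -1.0]
opening: 0.0202
```

```bash
python3 -c "
from h import *
st()"
```

```text
t 13.35 p [0.5228 0.2193 0.0894] rpy [ 1.7988e+02 -5.0000e-02 -8.2840e+01] F [-0.21 -0.06 -1.03] M [ 0.113 -0.202  0.027] op 0.0202
```

Emit:
jog_arm:
  targets: "0 0 0.0003 0 0 0 -1;0 0 0.0006 0 0 0 -1;0 0 0.0009 0 0 0 -1;0 0 0.0012 0 0 0 -1;0 0 0.0015 0 0 0 -1;0 0 0.0017 0 0 0 -1;0 0 0.0019 0 0 0 -1;0 0 0.0021 0 0 0 -1"

```text
clock: 14.35
tool_pos: [0.5228, 0.2193, 0.0873]
orientation: [179.9, -0.1, -82.8]
force: [0.9, 0.3, -0.9]
opening: 0.0197
```

```bash
python3 -c "
from h import *
st()"
```

```text
t 14.35 p [0.5228 0.2193 0.0873] rpy [ 1.7988e+02 -5.0000e-02 -8.2830e+01] F [ 0.9   0.27 -0.86] M [ 0.086 -0.076  0.016] op 0.0197
```

Continue in very small steps until bottom contact is felt.

Emit:
jog_arm:
  targets: "0 0 0.0001 0 0 0 -1;0 0 0.0002 0 0 0 -1;0 0 0.0003 0 0 0 -1;0 0 0.0004 0 0 0 -1;0 0 0.0005 0 0 0 -1;0 0 0.0006 0 0 0 -1;0 0 0.0007 0 0 0 -1;0 0 0.0007 0 0 0 -1"

```text
clock: 15.35
tool_pos: [0.5228, 0.2193, 0.0868]
orientation: [179.9, -0.0, -82.8]
force: [-0.5, 0.2, 3.3]
opening: 0.0194
```

```bash
python3 -c "
from h import *
st()"
```

```text
t 15.35 p [0.5228 0.2193 0.0868] rpy [ 1.7989e+02 -5.0000e-02 -8.2830e+01] F [-0.49  0.23  3.29] M [-0.077  0.451 -0.049] op 0.0194
```

Bottom contact at ~4 N and TCP z=0.0868, the expected home height (0.087). Release.

Emit:
jog_arm:
  targets: "0 0 0 0 0 0 -0.3;0 0 0 0 0 0 -0.3;0 0 0 0 0 0 -0.3;0 0 0 0 0 0 0;0 0 0 0 0 0 0.2;0 0 0 0 0 0 0.2;0 0 0 0 0 0 0.2;0 0 0 0 0 0 0.2"

```text
clock: 16.35
tool_pos: [0.5229, 0.2193, 0.0868]
orientation: [179.9, -0.0, -82.8]
force: [0.9, -0.0, 0.5]
opening: 0.0523
```

```bash
python3 -c "
from h import *
st()
p=snapshot('wrist'); save(p,'w5.png')"
```

```text
t 16.35 p [0.5229 0.2193 0.0868] rpy [ 1.7989e+02 -5.0000e-02 -8.2830e+01] F [ 0.91 -0.04  0.54] M [0.076 0.003 0.021] op 0.0523
```

View pics/w5.png

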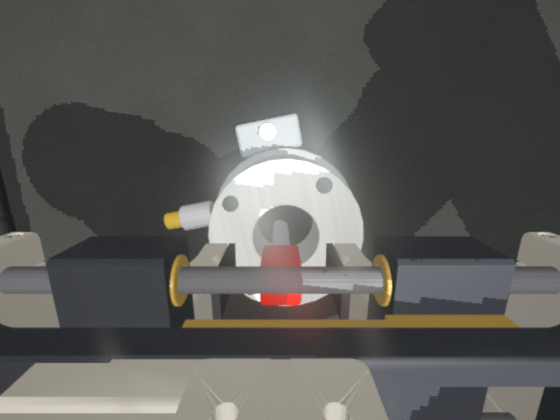

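The pin (head at (281,275)) stands free between the open fingers, shank in the well. Rise straight up, then back off.

Emit:
jog_arm:
  targets: "0 0 -0.01 0 0 0 0.2;0 0 -0.03 0 0 0 0.2;0 0 -0.05 0 0 0 0.2;0 0 -0.08 0 0 0 0.2;-0.03 0 -0.11 0 0 0 0.2;-0.07 0 -0.12 0 0 0 0.2;-0.1 0 -0.12 0 0 0 0.2;-0.1 0 -0.12 0 0 0 0.2"

```text
clock: 17.4
tool_pos: [0.5103, 0.3204, 0.2074]
orientation: [179.9, -0.0, -82.7]
force: [-1.0, -0.5, 0.2]
opening: 0.0526
```

```bash
python3 - <<'E'
from h import *
st()
p=snapshot('wrist'); save(p,'w6.png'); W=cloud(p)
for m in models.cut_out('pin_grip',p)[:1]:
    r=m['region']; P=W[r]; P=P[~np.isnan(P[:,0])]; zt=np.percentile(P[:,2],90); T=P[P[:,2]>zt-.005]
    print(m['conf'],m['uv'],len(T),'top z',np.median(T[:,2]),np.median(T,0),cv2.minAreaRect((T[:,:2]*1000).astype(np.float32)))
s=abs(W[...,2]-.07)<.004
print('pump top',np.median(W[s][:,2]))
p=snapshot('scene'); save(p,'s6.png')
E
```

```text
t 17.4 p [0.5103 0.3204 0.2074] rpy [ 1.7993e+02 -1.0000e-02 -8.2710e+01] F [-0.97 -0.53  0.17] M [-0.009 -0.054  0.044] op 0.0526
0.82 [279.7, 95.3] 685 top z 0.1223559136125974 [0.52240364 0.21990383 0.12235591] ((522.3917236328125, 219.7281494140625), (19.018665313720703, 20.091053009033203), 6.824993133544922)
pump top 0.07044711507394565
```

View pics/w6.png

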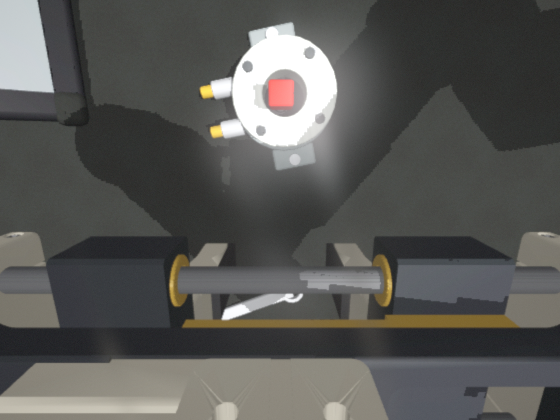

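View pics/s6.png

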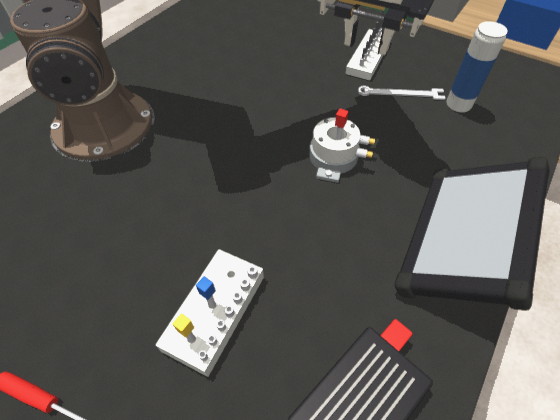

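The pin stands upright with its top at z=0.122, which puts the foot at 0.008, fully home. Blue and yellow are unmoved. Handing in.

```bash
python3 -c "
from h import *
st(); print(job.close_job())"
```

```text
t 17.55 p [0.5105 0.3182 0.207 ] rpy [ 1.7989e+02 -6.0000e-02 -8.2830e+01] F [-0.22 -0.02  0.17] M [ 0.046 -0.093  0.044] op 0.0526
the job is handed in; nothing more can be done
None
```

The red timing pin is in the hub's blind hole, fully home and released, and the job was handed in at 17.6 s.

- **Finding the hole:** the wrist camera's depth picture showed it about 7.5 mm off the well's axis. I lowered the pin straight over that spot. It went in on the first try, so I never had to feel over the well bottom.
- **Force:** the readings at the end of each move showed no clear contact on the way down, then about 4 N at the bottom. Force is only reported when a move ends, so brief peaks in between were not seen.
- **Last checks:** the head top measured z = 0.122 m, which puts the foot at 0.008 m, the fully-home height. The head was still level and square after release.
- **Surroundings:** the blue and yellow pins stand in the rack as before, judged by eye from the scene picture. The gripper is clear of everything, with about zero force on the tool.

No check failed. The top and wrist cameras put the pump centre 1 to 2 mm apart, within the stated calibration, and I worked from the wrist camera.

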